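# Gauge a lattice slat against the flip stop

## Task

Gauge the replacement lattice slat on the small trimming board: flip the red hinged stop fully down onto the fence, then slide the slat, flat on the board and flush against the fence, until its end seats on the stop's brass nose, and keep it lightly pressed there, with some 4 N, for a good second, never ramming the fence or the stop and not shifting the stop along the fence. Then let go of the slat and flip the stop back up to standing, leaving the slat lying exactly as gauged. Leave the other things on the table alone.

Things in the scene. Friction and masses are not known exactly. Their poses are not given: they have to be found in the camera images.
- board_top (a point): plywood trimming board, fixed to the table, 220 mm (its x) by 420 mm (its y) by 15 mm thick; this point is the centre of its top face, x pointing away from the robot and y along the fence, z up. An aluminium fence 25 mm wide and 14 mm high stands on it along its whole length; the fence's straight front face (towards the robot) lies at x = +30 mm of this point
- slat_center (a point): the slat, a loose straight wooden bar 150 mm long (its y) by 24 mm wide (its x) by 30 mm high, about 80 g, lying on the board in front of the fence; this point is its centre, half-way up (15 mm above the board's top). Flush on the fence its centre lies 12 mm in front of the fence's front face. It stands 16 mm higher than the fence. It slides towards +y to reach the stop
- slat_end (a point): centre of the slat's +y end face, the end that goes against the stop (75 mm from its centre)
- stop_gauge (a point): point fixed to the carriage (it does not turn with the leaf), axes as the board's, 18 mm in +x from the board's middle, 15 mm above its top: where the middle of the slat's end goes. It lies in the plane of the leaf's -y face when down. There a brass nose screw, 10 mm thick, stands out of the leaf by 2 to 9 mm towards -y; how far is not measured and must be felt with the slat
- stop_hinge (a point): middle of the leaf's hinge axis, which runs along the board's y, 40 mm above the board's top and 66 mm in +x from its middle, behind the fence
- stop_bar (a point): the place to hold the leaf: a round steel bar, 12 mm thick, parallel to the hinge, 80 mm from its axis, free for 54 mm on the leaf's +y side; this point is on its centre line, 36 mm in +y from the leaf's middle. With the leaf down it is 40 mm above the board's top, at x = -14 mm of the board, free around and below. It may turn between the fingers as the leaf swings
- stop_leaf (a joint): angle of the red flip-stop leaf (12 mm thick arm 80 mm long with a 36 mm blade, 80 g): 0 fully down across the fence with its arm level towards the robot, 1.57 arm upright, 1.9 leaning away from the robot at its limit. A friction hinge (about 0.08 N m) keeps it where it is left; it starts up
- slat: the same slat, origin at the centre of its underside, axes as at its centre
- board: the same board with fence, origin at the centre of its underside
- stop_carriage: the blue carriage, 40 mm wide along the fence, that carries the leaf and its nose; its top is 36 mm above the board's top. It is clamped to the fence by friction only: about 18 N along the fence shifts it. Origin on the board's middle line, level with the board's underside
- eraser: bystander: purple silicone eraser 24 x 45 x 13 mm lying on the board's near, +y corner; origin under its centre
- offcut: bystander: wooden offcut 24 x 50 x 30 mm lying on the board behind the fence, at its -y end; origin under its centre
- holder: bystander: white plastic pencil holder 76 mm across, on a black rotating base 88 mm across, 190 mm high with its pencils; origin under its base
- rabbit: bystander: white ceramic rabbit 58 mm across, 113 mm high; origin under its body
- bookmark: bystander: stainless spoon-shaped bookmark 130 mm long lying on the table; origin under its middle
- glue: bystander: white glue bottle 44 mm across, 110 mm high with orange cap; origin under its base
Mind the look-alikes: they are no part of the job. Of the things that look like the slat, the middle-sized one is meant.

How it is judged:
By the outcome, as a careful person would: the job done as asked, in the order asked, and still so for the second after the job is handed in, with the robot touching nothing.
It also fails if it takes over 72 s, if anything falls off the work surface, if the arm or the gripper's body presses on something with over 40 N, if the wrist force passes 120 N, or if a joint passes its speed limit or range.

## Robot

A 6-joint arm with a two-finger parallel gripper is mounted at the origin on the work surface. World frame = base frame: x ahead of the robot, y to its left, z up, the work surface at z = 0. Lengths are in m, angles in degrees, forces in N, time in s.
With the tool pointing down it reaches from about 0.225 to 0.875 m from the base axis. Payload 3.4 kg.
Tool frame: the origin (TCP) lies between the finger pads; the fingertips stand manip.finger_overhang ahead of it and the grasp point (between the pads) lies 5 mm behind it (manip.finger_overhang is the distance from the TCP to the fingertips, in m); z points along the fingers, y is the line along which they close (so a half turn about z gives the same grasp; the last joint's range is limited). The gripper opens to 85 mm and grips with 20 to 120 N. Pads are 22 mm wide; open, the fingers measure 114 mm over their backs; the gripper's body (76 mm by 85 mm) begins 54 mm behind the grasp point. The pads swing forward as they close: fully open they stand 13 mm farther back than shut.
Start: joints at [67.953, 15.808, 86.224, -0, 77.962, -6.933], TCP at [0.15, 0.555, 0.245] pointing down, gripper open.
Joint ranges: [-165.64, 165.64], [-43.16, 119.46], [12.63, 154.43], [-67.54, 247.53], [6.08, 155.33], [-154.97, 154.97]. Speed limits (degrees/s): [147.25, 147.25, 180, 180, 180, 180].

## Interface

Orientations are given as a 3x3 rotation matrix whose columns are the frame's x, y, z axes.
In Python, from bench import manip gives the robot as it stands.
- The arm moves only by the tool drive_tool, never from a script. Its argument "commands" is one flat list of numbers, 5 for each row, row after row: the shift along the world's x, y, z in cm, then the turn about the world's z in degrees, then the opening in per cent of the stroke, from 0 (shut) to 100 (fully open). In form: [dx, dy, dz, turn, gripper, dx, dy, dz, turn, gripper, ...]. A call has 1 to 5 rows; each row shifts and turns the commanded pose from where the row before left it; what a row does not reach is not made up. A row lasts 1/12 s, in which the tool goes at most 41.7 mm and 7.16 degrees, less where a joint would pass 70% of its speed; a pose out of reach is approached as far as the arm can. A call with a gripper value outside its range is refused whole. The fingers move at their own pace and stop on an object; "grip_force" is the grip in N (left out, the last holds). Time passes only in rows, so rows that do not move let the fingers close. It gives the time, the measured TCP pose, the force, the opening and the grip force at its end, in the units of the state.
- manip.read_state(): the state, without advancing time (a new reading comes with each control period).
- manip.capture(name): name is "scene" or "top"; returns the picture (400x640x3 uint8, red, green, blue); there is no depth.
- manip.camera_params(name): a dict with "fx", "fy", "cx", "cy" (pixels), "origin" and "rotation" of the camera in the world. Camera axes: x right, y down, z forward; pixel columns grow to the right and rows downward; lengths in m; the calibration is good to about 2 mm. A picture is of the moment at which its call begins. camera_params takes no time and is no camera call.
- manip.sign_off(): hands the job in; it is judged then, once.
The state is a dict: "clock": time; "q": joint angles; "dq": joint speeds; "joint_efforts": joint torques, N m; "position": TCP position; "orientation": TCP orientation; "wrist_force": force on the tool from outside, world axes, zero at the start; "moment": the same for the moment, N m; "finger_gap": opening from 0.0 (shut) to 1.0 (fully open); "finger_force": force on a finger pad.
Only numpy, scipy, OpenCV 4.12 (cv2) and the standard library are available. Lean on these libraries where they do the work, as an engineer would, in place of code of your own. Each camera call takes 0.05 s, during which the arm holds its last target. There are 200 camera calls.

## Working session

There is one attempt and no reset: what is moved stays moved. The work goes in short steps, Python scripts to look and compute and a tool call to move; the robot and the scene stay as the last step left them, time stands still between calls to the robot, and variables do not carry over. Pictures are saved under pics/ and viewed, at most 10 in all, crops included, and the job is handed in when it is done.

Besides the shell and the picture viewer there is one more tool, called after ">>>" by a JSON object that holds its "name" and its "arguments". drive_tool: Moves the arm, as the interface text tells. Its arguments: {"type":"object","properties":{"commands":{"type":"array"},"grip_force":{"type":"number"}},"required":["commands"]}

```bash
mkdir -p pics; python3 - <<'E'
from bench import manip
import cv2
for n in("scene","top"):
    im=manip.capture(n); cv2.imwrite(f"pics/{n}0.png",im[:,:,::-1]); c=manip.camera_params(n); print(n,c)
print(manip.finger_overhang); print(manip.read_state())
E
```

```text
scene {'fx': 474.3191651035147, 'fy': 474.3191651035147, 'cx': 322.59619414521944, 'cy': 199.0367287073946, 'origin': array([1.01718083, 0.43247267, 1.05684983]), 'rotation': array([[-0.70085335,  0.58991164, -0.40100978],
       [ 0.71329646,  0.57679264, -0.39814371],
       [-0.00357012, -0.56507921, -0.82502894]])}
top {'fx': 412.1675471257047, 'fy': 412.1675471257047, 'cx': 319.6619569169874, 'cy': 198.63111652054715, 'origin': array([ 0.47692877, -0.04875691,  1.1952225 ]), 'rotation': array([[-0.00448925, -0.99829697,  0.05816362],
       [-0.99984517,  0.00547062,  0.01672432],
       [-0.01701403, -0.05807954, -0.99816697]])}
0.014
{'clock': 0.1, 'q': array([ 6.79528111e+01,  1.58437831e+01,  8.62877754e+01,  1.84991190e-04,
        7.79638801e+01, -6.93327742e+00]), 'dq': array([ 0.03697212, -0.05282814, -0.1045093 ,  0.02810533, -0.08298166,
       -0.02639113]), 'joint_efforts': array([ 1.52762968e-03, -4.17703307e+01, -2.46403885e+01, -8.50192987e-05,
        5.86640279e-03,  1.94045646e-05]), 'position': array([0.14976106, 0.55468161, 0.24452968]), 'orientation': array([[-9.65409111e-01,  2.60739052e-01, -6.28187034e-04],
       [ 2.60739729e-01,  9.65407900e-01, -1.54272582e-03],
       [ 2.04207858e-04, -1.65315488e-03, -9.99998613e-01]]), 'wrist_force': array([ 0.45431951,  0.12454884, -0.34339029]), 'moment': array([-0.02739363,  0.0338855 ,  0.01584841]), 'finger_force': 0.0, 'finger_gap': 1.0015780604711002}
```

View pics/scene0.png

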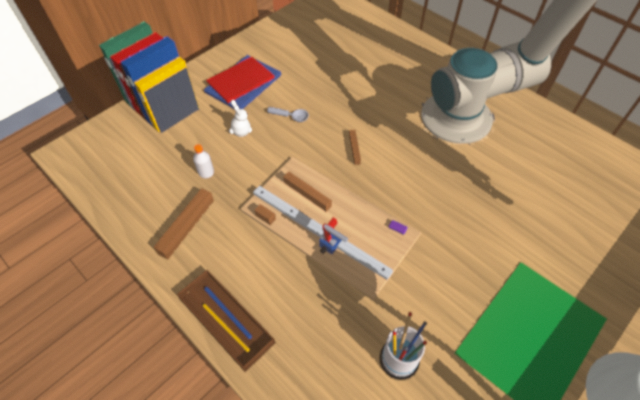

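View pics/top0.png

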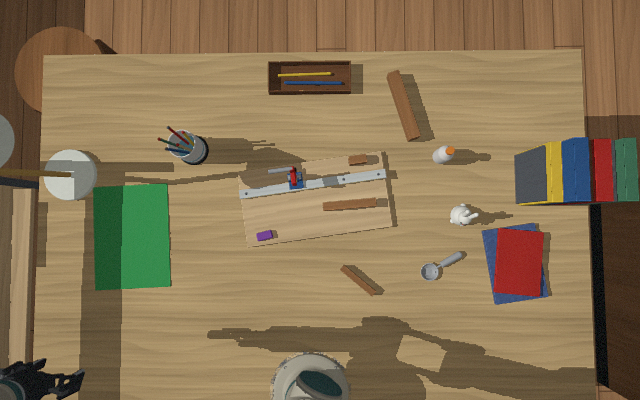

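```bash
python3 - <<'E'
import cv2
a=cv2.imread("pics/top0.png")[140:255,230:405]; cv2.imwrite("pics/c1.png",cv2.resize(a,None,fx=4.5,fy=4.5,interpolation=cv2.INTER_CUBIC))
a=cv2.imread("pics/scene0.png")[150:290,235:425]; cv2.imwrite("pics/c2.png",cv2.resize(a,None,fx=4.2,fy=4.2,interpolation=cv2.INTER_CUBIC))
E
```

```text
(no output)
```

View pics/c1.png

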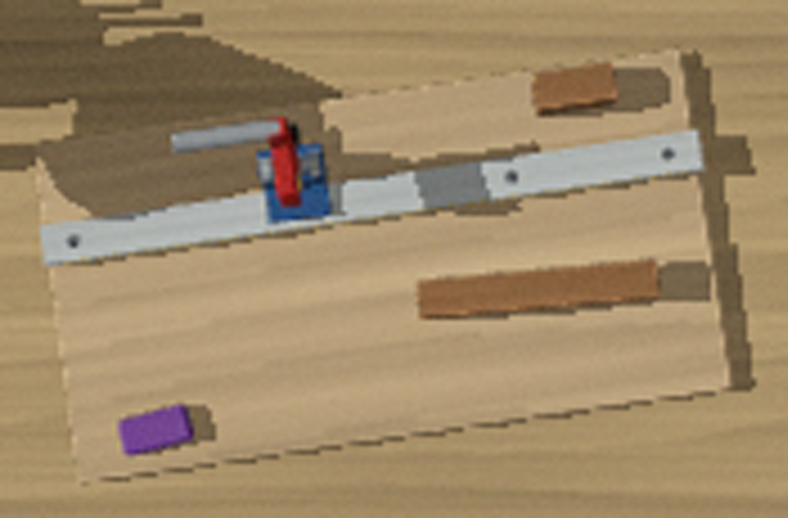

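View pics/c2.png

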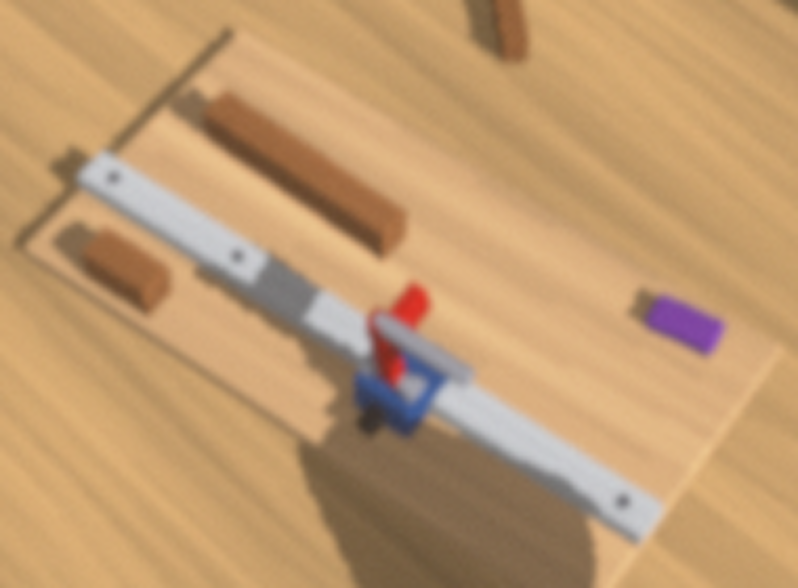

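```bash
cat >h.py <<'E'
from bench import manip
import numpy as np, cv2
C={n:manip.camera_params(n) for n in("scene","top")}
def ray(n,p):
    c=C[n]; d=c["rotation"]@np.array([(p[0]-c["cx"])/c["fx"],(p[1]-c["cy"])/c["fy"],1]); return c["origin"],d/np.linalg.norm(d)
def onz(n,p,z):
    o,d=ray(n,p); return o+d*(z-o[2])/d[2]
def tri(ps,pt):
    o1,d1=ray("scene",ps);o2,d2=ray("top",pt)
    s=np.linalg.lstsq(np.c_[d1,-d2],o2-o1,rcond=None)[0]; a=o1+s[0]*d1;b=o2+s[1]*d2
    return (a+b)/2, np.linalg.norm(a-b)
ct=lambda x,y:(x/4.5+230-.4,y/4.5+140-.4)
cs=lambda x,y:(x/4.2+235-.4,y/4.2+150-.4)
E
python3 - <<'E'
from h import *
np.set_printoptions(precision=4,suppress=True)
print("corners top z.015 NL,NR,FR",[onz("top",ct(*p),.015)for p in((80,482),(728,388),(683,52))])
print("corners scene far-left etc",[onz("scene",cs(*p),.015)for p in((782,348),(232,32),(18,243))])
print("fence front top",[onz("top",ct(*p),.029)for p in((46,264),(704,170))])
print("fence back",[onz("top",ct(*p),.029)for p in((40,228),(698,131))])
print("slat top",[onz("top",ct(*p),.045)for p in((418,283),(655,261),(657,296),(420,318))])
print("slat scene top: ",[onz("scene",cs(*p),.045)for p in((405,212),(226,93),(207,108),(385,235))])
print("bar ends",tri(cs(468,372),ct(174,143)),tri(cs(380,318),ct(283,128)))
print("eraser",onz("top",ct(157,430),.028),"offcut",onz("top",ct(577,88),.045))
for n in C:
    im=cv2.cvtColor(cv2.imread(f"pics/{n}0.png"),cv2.COLOR_BGR2HSV)
    x0,y0,x1,y1=(230,140,405,255) if n=="top" else (235,150,425,290)
    h=im[y0:y1,x0:x1]; H,S,V=[h[:,:,i].astype(int) for i in range(3)]
    for nm,m in dict(red=((H<4)|(H>174))&(S>160)&(V>60),blue=(H>105)&(H<125)&(S>120),brown=(H>5)&(H<13)&(S>120)&(V>60),alu=(S<40)&(V>120)).items():
        k,l,st,ce=cv2.connectedComponentsWithStats(m.astype(np.uint8))
        for i in range(1,k):
            if st[i,4]>25:
                pts=np.argwhere(l==i)[:,::-1].astype(np.float32)
                r=cv2.minAreaRect(pts); print(n,nm,st[i,4],ce[i]+[x0,y0],np.round(cv2.boxPoints(r)+[x0,y0],1).tolist())
E
```

```text
corners top z.015 NL,NR,FR [array([0.4092, 0.1782, 0.015 ]), array([ 0.467, -0.233,  0.015]), array([ 0.6817, -0.2074,  0.015 ])]
corners scene far-left etc [array([0.4099, 0.1799, 0.015 ]), array([ 0.4732, -0.2374,  0.015 ]), array([ 0.684, -0.209,  0.015])]
fence front top [array([0.5472, 0.1979, 0.029 ]), array([ 0.6042, -0.2177,  0.029 ])]
fence back [array([0.57  , 0.2019, 0.029 ]), array([ 0.629 , -0.2143,  0.029 ])]
slat top [array([ 0.5331, -0.0373,  0.045 ]), array([ 0.546 , -0.1843,  0.045 ]), array([ 0.5243, -0.1853,  0.045 ]), array([ 0.5114, -0.0385,  0.045 ])]
slat scene top:  [array([ 0.5125, -0.038 ,  0.045 ]), array([ 0.5262, -0.1841,  0.045 ]), array([ 0.5429, -0.1839,  0.045 ]), array([ 0.5332, -0.0349,  0.045 ])]
bar ends (array([0.6099, 0.101 , 0.1397]), np.float64(0.0007060526968746502)) (array([0.6174, 0.0405, 0.1339]), np.float64(0.0035650715868891496))
eraser [0.4423 0.1274 0.028 ] offcut [ 0.6544 -0.1371  0.045 ]
scene red 37 [332.4054 222.6216] [[328.5, 223.5], [333.5, 218.5], [337.0, 222.0], [332.0, 227.0]]
scene red 29 [327.2759 235.931 ] [[322.0, 234.0],
[... 228 characters left out ...]
6], [335.1, 227.6]]
scene alu 757 [288.1268 209.782 ] [[252.2, 192.7], [258.2, 183.6], [327.7, 229.3], [321.7, 238.5]]
scene alu 735 [360.5129 254.9116] [[317.8, 237.6], [326.0, 224.5], [394.5, 267.3], [386.3, 280.5]]
top red 77 [292.9481 176.4805] [[289.2, 166.4], [294.0, 165.8], [296.4, 184.8], [291.6, 185.4]]
top blue 72 [296.8194 184.4583] [[288.7, 180.4], [301.5, 178.2], [303.0, 186.8], [290.2, 189.0]]
top alu 83 [279.3133 169.4699] [[267.6, 169.3], [290.9, 166.2], [291.3, 169.6], [268.1, 172.7]]
top alu 413 [361.3947 176.2082] [[336.0, 175.3], [384.6, 168.2], [385.9, 177.1], [337.3, 184.2]]
top alu 602 [278.3488 188.5548] [[238.3, 189.3], [323.0, 176.9], [324.3, 186.1], [239.7, 198.5]]
```

```bash
cat >>h.py <<'E'
O=np.array([.547,-.013]);A=np.radians(8.0);X=np.array([np.cos(A),np.sin(A)]);Y=np.array([-np.sin(A),np.cos(A)])
def b(p): p=np.array(p[:2])-O; return np.round(1000*np.array([p@X,p@Y]),1)
def w(x,y): return np.round(O+X*x/1000+Y*y/1000,4)
E
python3 - <<'E'
from h import *
print("bar ends",[b(onz("top",p,z)) for p in((267.9,171),(291,168)) for z in (.13,.135)])
print("carriage",b(onz("top",(295.85,183.6),.051)),[b(onz("top",p,.051)) for p in ((290.2,189),(303,186.8))])
print("red",[b(onz("top",p,.135)) for p in ((289.2,166.4),(294,165.8))],[b(onz("top",p,.05)) for p in ((291.6,185.4),(296.4,184.8))])
print("slat",b((.5287,-.1114)), "holder",onz("top",(190,148),0.0))
E
```

```text
bar ends [array([ 80.4, 106.5]), array([ 79.7, 105.8]), array([79.4, 45.8]), array([78.7, 45.4])]
carriage [45.5 43.8] [array([32.8, 61.5]), array([33.7, 25.3])]
red [array([83.5, 49.5]), array([83.3, 36.9])] [array([42.3, 56.3]), array([42.1, 42.8])]
slat [-31.8 -94.9] holder [0.6978715  0.35211111 0.        ]
```

>>> {"name": "drive_tool", "arguments": {"commands": [2.9,-2.99,0,-6.7,45,2.9,-2.99,0,-6.7,45,2.9,-2.99,0,-6.7,45,2.9,-2.99,0,-6.7,45,2.9,-2.99,0,-6.7,45], "grip_force": 20}}

```text
clock: 0.52
position: [0.2955, 0.404, 0.245]
orientation: [[-0.658, 0.753, -0.0], [0.753, 0.658, -0.0], [-0.0, -0.001, -1.0]]
wrist_force: [1.7, 1.3, -0.2]
finger_gap: 0.45
finger_force: 0.0
```

>>> {"name": "drive_tool", "arguments": {"commands": [2.9,-2.99,0,-6.7,45,2.9,-2.99,0,-6.7,45,2.9,-2.99,0,-6.7,45,2.9,-2.99,0,-6.7,45,2.9,-2.99,0,-6.7,45]}}

```text
clock: 0.93
position: [0.4407, 0.2543, 0.2451]
orientation: [[-0.131, 0.991, -0.0], [0.991, 0.131, -0.0], [0.0, -0.0, -1.0]]
wrist_force: [1.1, 0.3, -0.4]
finger_gap: 0.45
finger_force: 0.0
```

>>> {"name": "drive_tool", "arguments": {"commands": [2.9,-2.99,0,0,45,2.9,-2.99,0,0,45,2.9,-2.99,0,0,45,2.9,-2.99,0,0,45,2.9,-2.99,0,0,45]}}

```text
clock: 1.35
position: [0.5858, 0.1048, 0.2449]
orientation: [[-0.137, 0.991, -0.001], [0.991, 0.137, 0.0], [0.0, -0.001, -1.0]]
wrist_force: [0.0, 1.0, 0.7]
finger_gap: 0.448
finger_force: 0.0
```

>>> {"name": "drive_tool", "arguments": {"commands": [2.9,-2.99,0,0,45,0,0,0,0,45,0,0,0,0,45]}}

```text
clock: 1.6
position: [0.615, 0.0748, 0.2439]
orientation: [[-0.134, 0.991, -0.002], [0.991, 0.134, 0.0], [0.0, -0.002, -1.0]]
wrist_force: [-0.2, 0.8, 0.7]
finger_gap: 0.448
finger_force: 0.0
```

```bash
python3 - <<'E'
from h import *
im=manip.capture("scene"); a=im[150:270,270:430,::-1]; cv2.imwrite("pics/c3.png",cv2.resize(a,None,fx=4.5,fy=4.5,interpolation=cv2.INTER_CUBIC))
E
```

```text
(no output)
```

View pics/c3.png

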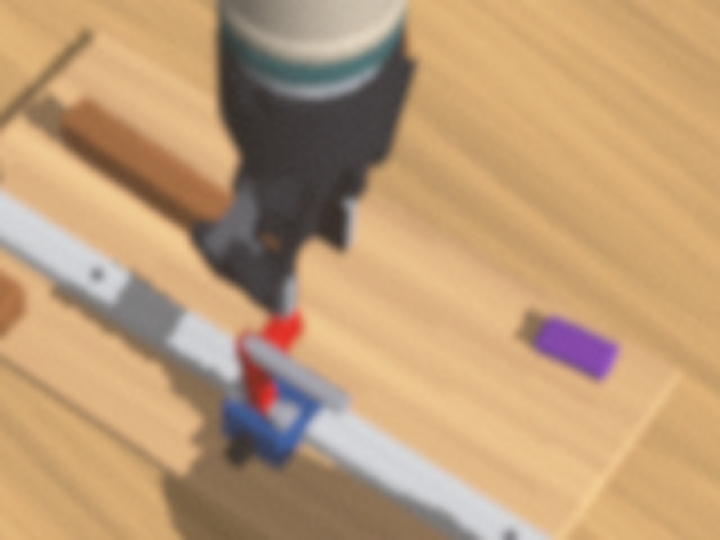

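>>> {"name": "drive_tool", "arguments": {"commands": [-0.05,0.1,-2.3,0,45,0,0,-2.3,0,45,0,0,-2.3,0,45,0,0,-2.3,0,45,0,0,-1.2,0,45]}}

```text
clock: 2.07
position: [0.6103, 0.0795, 0.1387]
orientation: [[-0.139, 0.99, -0.005], [0.99, 0.139, 0.0], [0.001, -0.005, -1.0]]
wrist_force: [0.1, -0.0, -0.1]
finger_gap: 0.447
finger_force: 0.0
```

>>> {"name": "drive_tool", "arguments": {"commands": [0,0,-0.5,0,45,0,0,-0.6,0,45,0,0,0,0,45]}}

```text
clock: 2.32
position: [0.6126, 0.0787, 0.13]
orientation: [[-0.138, 0.99, -0.001], [0.99, 0.138, 0.0], [0.0, -0.001, -1.0]]
wrist_force: [-0.6, -0.4, 0.2]
finger_gap: 0.45
finger_force: 0.0
```

```bash
python3 - <<'E'
from h import *
im=manip.capture("scene"); a=im[150:270,270:430,::-1]; cv2.imwrite("pics/c4.png",cv2.resize(a,None,fx=4.5,fy=4.5,interpolation=cv2.INTER_CUBIC))
E
```

```text
(no output)
```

View pics/c4.png

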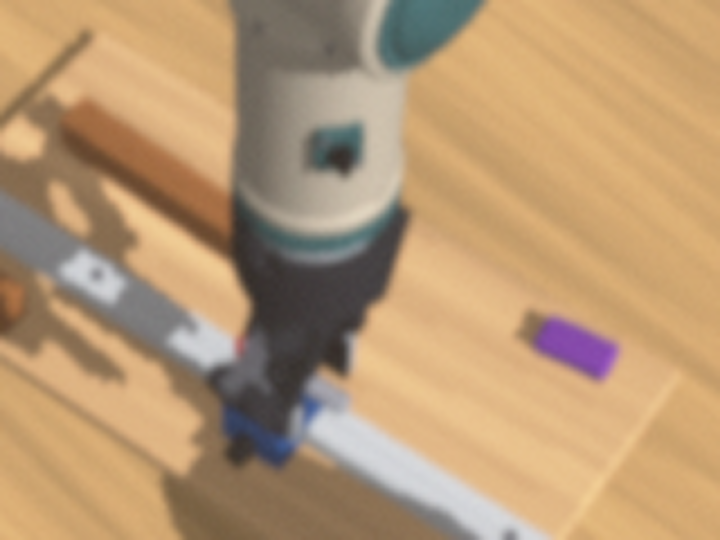

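>>> {"name": "drive_tool", "arguments": {"commands": [0,0,0,0,20,0,0,0,0,20,0,0,0,0,20]}}

```text
clock: 2.62
position: [0.614, 0.0778, 0.1313]
orientation: [[-0.137, 0.991, 0.002], [0.991, 0.137, 0.0], [-0.0, 0.002, -1.0]]
wrist_force: [-0.3, -0.1, 0.9]
finger_gap: 0.2
finger_force: 0.0
```

>>> {"name": "drive_tool", "arguments": {"commands": [-0.49,-0.069,0.05,0,20,-0.49,-0.069,0.05,0,20,-0.495,-0.07,0,0,20,-0.495,-0.07,0,0,20]}}

```text
clock: 2.95
position: [0.5934, 0.0748, 0.1317]
orientation: [[-0.137, 0.991, 0.001], [0.991, 0.137, 0.0], [-0.0, 0.001, -1.0]]
wrist_force: [1.1, 0.7, 0.5]
finger_gap: 0.203
finger_force: 0.5
```

>>> {"name": "drive_tool", "arguments": {"commands": [-0.49,-0.069,-0.075,0,20,-0.49,-0.069,-0.075,0,20,-0.475,-0.067,-0.135,0,20,-0.475,-0.067,-0.135,0,20]}}

```text
clock: 3.28
position: [0.5738, 0.0721, 0.127]
orientation: [[-0.137, 0.991, -0.0], [0.991, 0.137, -0.0], [0.0, -0.0, -1.0]]
wrist_force: [0.9, 1.1, 0.5]
finger_gap: 0.198
finger_force: 0.4
```

>>> {"name": "drive_tool", "arguments": {"commands": [-0.455,-0.064,-0.195,0,20,-0.455,-0.064,-0.195,0,20,-0.43,-0.06,-0.25,0,20,-0.43,-0.06,-0.25,0,20]}}

```text
clock: 3.62
position: [0.5562, 0.0697, 0.1179]
orientation: [[-0.137, 0.991, -0.0], [0.991, 0.137, 0.0], [0.0, -0.0, -1.0]]
wrist_force: [1.2, 0.4, 0.4]
finger_gap: 0.201
finger_force: 0.3
```

>>> {"name": "drive_tool", "arguments": {"commands": [-0.39,-0.055,-0.3,0,20,-0.39,-0.055,-0.3,0,20,-0.356,-0.05,-0.35,0,20,-0.356,-0.05,-0.35,0,20]}}

```text
clock: 3.95
position: [0.5415, 0.0676, 0.1048]
orientation: [[-0.137, 0.991, 0.0], [0.991, 0.137, -0.0], [-0.0, 0.0, -1.0]]
wrist_force: [0.3, -0.5, -0.1]
finger_gap: 0.204
finger_force: 0.3
```

>>> {"name": "drive_tool", "arguments": {"commands": [0,0,0,0,5,0,0,0,0,5,0,0,0,0,5,0,0,0,0,5]}}

```text
clock: 4.28
position: [0.5411, 0.0677, 0.1049]
orientation: [[-0.137, 0.991, -0.002], [0.991, 0.137, 0.0], [0.0, -0.002, -1.0]]
wrist_force: [-1.6, 0.3, -1.6]
finger_gap: 0.131
finger_force: 19.5
```

>>> {"name": "drive_tool", "arguments": {"commands": [-0.376,-0.053,-0.52,0,5,-0.376,-0.053,-0.52,0,5,-0.272,-0.038,-0.53,0,5,-0.272,-0.038,-0.53,0,5]}}

```text
clock: 4.62
position: [0.5284, 0.0659, 0.0842]
orientation: [[-0.137, 0.991, 0.0], [0.991, 0.137, 0.0], [0.0, 0.0, -1.0]]
wrist_force: [-2.4, -0.1, 3.4]
finger_gap: 0.132
finger_force: 20.5
```

>>> {"name": "drive_tool", "arguments": {"commands": [-0.188,-0.026,-0.57,0,5,-0.188,-0.026,-0.57,0,5,-0.104,-0.015,-0.59,0,5,-0.104,-0.015,-0.59,0,5]}}

```text
clock: 4.95
position: [0.5216, 0.0649, 0.06]
orientation: [[-0.137, 0.991, -0.003], [0.991, 0.137, -0.0], [0.0, -0.003, -1.0]]
wrist_force: [-4.0, -0.3, 2.4]
finger_gap: 0.131
finger_force: 21.2
```

>>> {"name": "drive_tool", "arguments": {"commands": [-0.02,-0.003,-0.3,0,5,-0.02,-0.003,-0.2,0,5,0,0,-0.1,0,5,0,0,0,0,5]}}

```text
clock: 5.28
position: [0.5209, 0.0649, 0.0538]
orientation: [[-0.137, 0.991, -0.004], [0.991, 0.137, -0.0], [0.0, -0.004, -1.0]]
wrist_force: [-4.8, 0.1, 0.1]
finger_gap: 0.132
finger_force: 21.2
```

>>> {"name": "drive_tool", "arguments": {"commands": [-0.05,-0.007,-0.1,0,5,0,0,-0.1,0,5,0,0,0,0,5]}}

```text
clock: 5.53
position: [0.5208, 0.0648, 0.052]
orientation: [[-0.137, 0.991, -0.003], [0.991, 0.137, -0.0], [0.0, -0.003, -1.0]]
wrist_force: [-5.4, 0.5, 0.3]
finger_gap: 0.134
finger_force: 21.3
```

>>> {"name": "drive_tool", "arguments": {"commands": [0,0,-0.1,0,5,0,0,0,0,5]}}

```text
clock: 5.7
position: [0.5208, 0.0648, 0.0511]
orientation: [[-0.137, 0.991, -0.003], [0.991, 0.137, -0.0], [0.0, -0.003, -1.0]]
wrist_force: [-5.1, -0.5, 2.1]
finger_gap: 0.13
finger_force: 21.4
```

>>> {"name": "drive_tool", "arguments": {"commands": [0,0,-0.1,0,5,0,0,0,0,5]}}

```text
clock: 5.87
position: [0.5207, 0.0649, 0.05]
orientation: [[-0.137, 0.991, -0.003], [0.991, 0.137, -0.0], [0.0, -0.003, -1.0]]
wrist_force: [-5.4, -0.5, 1.0]
finger_gap: 0.132
finger_force: 21.4
```

>>> {"name": "drive_tool", "arguments": {"commands": [0,0,-0.1,0,5,0,0,0,0,5]}}

```text
clock: 6.03
position: [0.5207, 0.0648, 0.049]
orientation: [[-0.137, 0.991, -0.003], [0.991, 0.137, -0.0], [0.0, -0.003, -1.0]]
wrist_force: [-5.5, -1.0, 1.2]
finger_gap: 0.129
finger_force: 21.4
```

>>> {"name": "drive_tool", "arguments": {"commands": [0,0,-0.1,0,5,0,0,0,0,5]}}

```text
clock: 6.2
position: [0.5207, 0.0648, 0.048]
orientation: [[-0.137, 0.991, -0.003], [0.991, 0.137, -0.0], [0.0, -0.003, -1.0]]
wrist_force: [-5.2, -1.2, 0.1]
finger_gap: 0.13
finger_force: 21.4
```

>>> {"name": "drive_tool", "arguments": {"commands": [0,0,-0.1,0,5,0,0,0,0,5]}}

```text
clock: 6.37
position: [0.5207, 0.0648, 0.047]
orientation: [[-0.137, 0.991, -0.003], [0.991, 0.137, -0.0], [0.0, -0.003, -1.0]]
wrist_force: [-5.1, -0.1, -0.2]
finger_gap: 0.13
finger_force: 21.5
```

>>> {"name": "drive_tool", "arguments": {"commands": [0,0,-0.1,0,5,0,0,0,0,5]}}

```text
clock: 6.53
position: [0.5207, 0.0649, 0.0467]
orientation: [[-0.137, 0.991, -0.003], [0.991, 0.137, -0.0], [0.0, -0.003, -1.0]]
wrist_force: [-7.9, 0.6, 6.0]
finger_gap: 0.13
finger_force: 21.8
```

>>> {"name": "drive_tool", "arguments": {"commands": [0,0,-0.1,0,5,0,0,0,0,5]}}

```text
clock: 6.7
position: [0.5207, 0.0648, 0.0465]
orientation: [[-0.137, 0.991, -0.003], [0.991, 0.137, -0.0], [0.0, -0.003, -1.0]]
wrist_force: [-6.8, -0.6, 11.3]
finger_gap: 0.127
finger_force: 22.3
```

```bash
python3 - <<'E'
from h import *
print(manip.read_state()["wrist_force"])
im=manip.capture("scene"); a=im[150:270,270:430,::-1]; cv2.imwrite("pics/c5.png",cv2.resize(a,None,fx=4.5,fy=4.5,interpolation=cv2.INTER_CUBIC))
E
```

```text
[-6.82264431 -0.61174462 11.28038179]
```

View pics/c5.png

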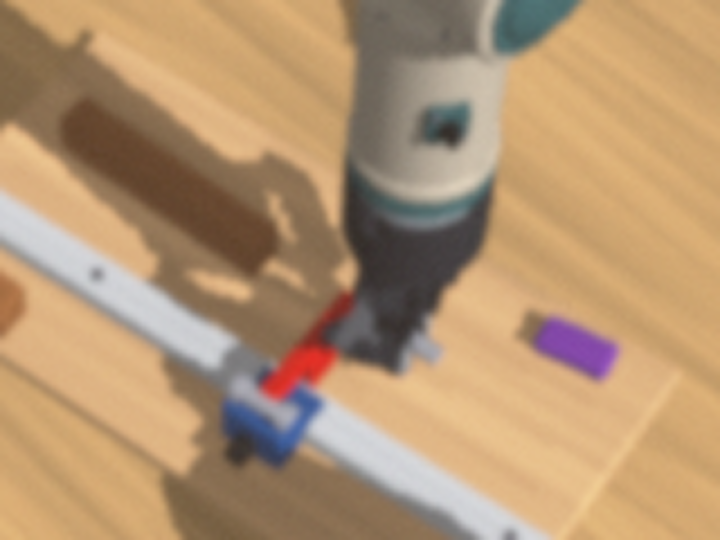

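>>> {"name": "drive_tool", "arguments": {"commands": [0,0,0.15,0,20,0,0,0,0,40,0,0,0,0,40,0,0,0,0,40]}}

```text
clock: 7.08
position: [0.5232, 0.0648, 0.0474]
orientation: [[-0.137, 0.991, 0.002], [0.991, 0.137, -0.0], [-0.0, 0.002, -1.0]]
wrist_force: [-0.3, -0.2, -0.2]
finger_gap: 0.401
finger_force: 0.0
```

>>> {"name": "drive_tool", "arguments": {"commands": [0,0,1,0,40,0,0,2,0,40,0,0,2.5,0,60,0,0,2.5,0,60]}}

```text
clock: 7.42
position: [0.5221, 0.0649, 0.1286]
orientation: [[-0.137, 0.991, -0.0], [0.991, 0.137, -0.0], [0.0, -0.0, -1.0]]
wrist_force: [0.6, 0.9, 0.3]
finger_gap: 0.601
finger_force: 0.0
```

>>> {"name": "drive_tool", "arguments": {"commands": [0.2,-3.5,0,-1,60,0.2,-3.5,0,-1,60,0.2,-3.5,0,-0.9,60,0.2,-3.5,0,0,60,0,-3.6,0,0,60]}}

```text
clock: 7.83
position: [0.5308, -0.1127, 0.1284]
orientation: [[-0.087, 0.996, 0.002], [0.996, 0.087, -0.001], [-0.001, 0.002, -1.0]]
wrist_force: [0.0, 0.4, 1.0]
finger_gap: 0.599
finger_force: 0.0
```

>>> {"name": "drive_tool", "arguments": {"commands": [0,0,0,0,60,0,0,0,0,60,0,0,0,0,60]}}

```text
clock: 8.08
position: [0.5301, -0.111, 0.1278]
orientation: [[-0.086, 0.996, 0.0], [0.996, 0.086, 0.001], [0.001, 0.0, -1.0]]
wrist_force: [-0.9, -0.7, -0.1]
finger_gap: 0.598
finger_force: 0.0
```

```bash
python3 - <<'E'
from h import *
ims=[manip.capture(n) for n in("scene","top")]
cv2.imwrite("pics/s6.png",ims[0][:,:,::-1]); cv2.imwrite("pics/t6.png",ims[1][:,:,::-1])
s=manip.read_state(); print(s["position"],b(s["position"]))
a=[cv2.resize(ims[0][150:270,270:420,::-1],None,fx=2.6,fy=2.6,interpolation=3),cv2.resize(ims[1][140:260,240:390,::-1],None,fx=2.6,fy=2.6,interpolation=3)]
cv2.imwrite("pics/c6.png",np.hstack(a))
E
```

```text
[ 0.53000263 -0.10997754  0.12765963] [-30.3 -93.7]
```

View pics/c6.png

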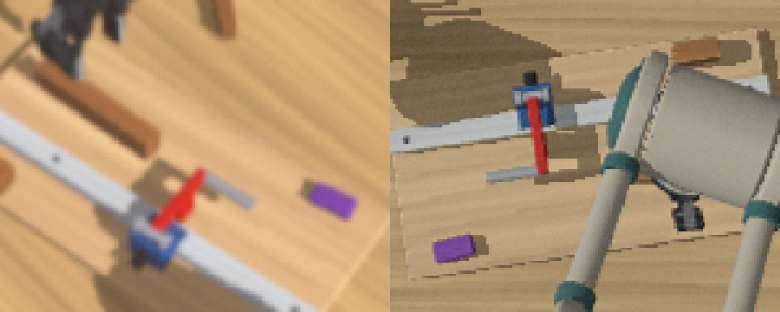

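>>> {"name": "drive_tool", "arguments": {"commands": [-0.1,0,-2.5,0,60,0,0,-2.5,0,60,0,0,-2,0,60,0,0,-1.1,0,60,0,0,0,0,60]}}

```text
clock: 8.6
position: [0.5271, -0.1089, 0.0442]
orientation: [[-0.089, 0.996, -0.005], [0.996, 0.089, 0.002], [0.003, -0.005, -1.0]]
wrist_force: [-0.5, 0.1, 0.0]
finger_gap: 0.601
finger_force: 0.0
```

>>> {"name": "drive_tool", "arguments": {"commands": [0,0,0,0,40,0,0,0,0,34,0,0,0,0,20,0,0,0,0,20,0,0,0,0,20]}}

```text
clock: 9.02
position: [0.5301, -0.1111, 0.0477]
orientation: [[-0.087, 0.996, 0.003], [0.996, 0.087, -0.0], [-0.001, 0.003, -1.0]]
wrist_force: [0.7, 2.1, 4.1]
finger_gap: 0.274
finger_force: 21.9
```

>>> {"name": "drive_tool", "arguments": {"commands": [0.485,0.068,0,0.6,20,0.485,0.068,0,0.6,20,0.485,0.068,0,0.6,20,0.485,0.068,0,0.6,20,0.485,0.068,0,0.5,20]}}

```text
clock: 9.43
position: [0.5523, -0.1081, 0.0477]
orientation: [[-0.138, 0.99, -0.002], [0.99, 0.138, -0.001], [-0.0, -0.002, -1.0]]
wrist_force: [-4.9, -1.6, 7.2]
finger_gap: 0.278
finger_force: 22.4
```

>>> {"name": "drive_tool", "arguments": {"commands": [0.485,0.068,0,0,20,0.485,0.068,0,0,20,0.4,0.056,0,0,20,0.2,0.028,0,0,20,0,0,0,0,20]}}

```text
clock: 9.85
position: [0.5688, -0.1059, 0.0477]
orientation: [[-0.138, 0.99, -0.001], [0.99, 0.138, -0.001], [-0.001, -0.001, -1.0]]
wrist_force: [-3.2, 0.5, 6.7]
finger_gap: 0.277
finger_force: 22.2
```

>>> {"name": "drive_tool", "arguments": {"commands": [0,0,0.05,0,20,0,0,0,0,20]}}

```text
clock: 10.02
position: [0.5691, -0.1058, 0.0477]
orientation: [[-0.137, 0.991, 0.0], [0.991, 0.137, -0.0], [-0.001, 0.0, -1.0]]
wrist_force: [-2.0, -0.8, 5.3]
finger_gap: 0.274
finger_force: 22.0
```

>>> {"name": "drive_tool", "arguments": {"commands": [0.3,0.042,0,0,20,0.2,0.028,0,0,20,0,0,0,0,20]}}

```text
clock: 10.27
position: [0.5738, -0.105, 0.0477]
orientation: [[-0.137, 0.991, -0.001], [0.991, 0.137, -0.0], [-0.0, -0.001, -1.0]]
wrist_force: [-2.5, -0.2, 7.1]
finger_gap: 0.271
finger_force: 22.2
```

>>> {"name": "drive_tool", "arguments": {"commands": [0,0,0.05,0,20,0,0,0,0,20,0,0,0,0,20]}}

```text
clock: 10.52
position: [0.5742, -0.1049, 0.0477]
orientation: [[-0.137, 0.991, 0.0], [0.991, 0.137, -0.0], [-0.0, 0.0, -1.0]]
wrist_force: [-1.1, -0.0, 4.7]
finger_gap: 0.273
finger_force: 21.8
```

>>> {"name": "drive_tool", "arguments": {"commands": [0.1,0.014,0,0,20,0.1,0.014,0,0,20,0,0,0,0,20]}}

```text
clock: 10.77
position: [0.5757, -0.1046, 0.0477]
orientation: [[-0.137, 0.991, -0.001], [0.991, 0.137, -0.0], [-0.0, -0.001, -1.0]]
wrist_force: [-2.7, -1.1, 4.6]
finger_gap: 0.275
finger_force: 22.0
```

>>> {"name": "drive_tool", "arguments": {"commands": [0.1,0.014,0,0,20,0,0,0,0,20]}}

```text
clock: 10.93
position: [0.5766, -0.1045, 0.0477]
orientation: [[-0.137, 0.991, -0.001], [0.991, 0.137, -0.0], [-0.0, -0.001, -1.0]]
wrist_force: [-3.4, -1.0, 5.4]
finger_gap: 0.276
finger_force: 22.0
```

>>> {"name": "drive_tool", "arguments": {"commands": [0,0,0.1,0,20,0,0,0,0,20,0,0,0,0,20]}}

```text
clock: 11.18
position: [0.5766, -0.1044, 0.048]
orientation: [[-0.137, 0.991, -0.001], [0.991, 0.137, 0.0], [0.0, -0.001, -1.0]]
wrist_force: [-1.2, -1.1, 0.4]
finger_gap: 0.273
finger_force: 21.4
```

>>> {"name": "drive_tool", "arguments": {"commands": [0.05,0.007,0,0,20,0,0,0,0,20]}}

```text
clock: 11.35
position: [0.5768, -0.1043, 0.048]
orientation: [[-0.138, 0.99, -0.002], [0.99, 0.138, 0.0], [0.0, -0.002, -1.0]]
wrist_force: [-2.3, -0.6, -1.3]
finger_gap: 0.272
finger_force: 21.4
```

>>> {"name": "drive_tool", "arguments": {"commands": [0.05,0.007,0,0,20,0,0,0,0,20]}}

```text
clock: 11.52
position: [0.5768, -0.1043, 0.0481]
orientation: [[-0.138, 0.99, -0.003], [0.99, 0.138, -0.0], [0.0, -0.003, -1.0]]
wrist_force: [-4.5, -1.9, -0.8]
finger_gap: 0.275
finger_force: 21.4
```

```bash
python3 - <<'E'
from h import *
s=manip.read_state(); print(b(s["position"]),s["moment"],s["wrist_force"])
E
```

```text
[ 16.8 -94.6] [-0.33334752  0.77532897  0.19477164] [-4.46701634 -1.85518377 -0.83605869]
```

>>> {"name": "drive_tool", "arguments": {"commands": [0,0,-0.06,0.25,20,0,0,0,0,20,0,0,0,0,20]}}

```text
clock: 11.77
position: [0.5768, -0.1042, 0.0477]
orientation: [[-0.141, 0.99, -0.003], [0.99, 0.141, 0.0], [0.001, -0.003, -1.0]]
wrist_force: [-5.2, -1.5, 1.1]
finger_gap: 0.274
finger_force: 21.5
```

```bash
cat >r.py <<'E'
from h import *
s=manip.read_state(); f=s["wrist_force"];print(s["clock"],b(s["position"]),s["position"][2],"Mz",s["moment"][2],"F board",f[:2]@X,f[:2]@Y,f[2], "yaw",np.degrees(np.arctan2(s["orientation"][1,1],s["orientation"][0,1])))
E
python3 r.py
```

```text
11.7667 [ 16.8 -94.5] 0.04773677883208116 Mz -0.060748819606020306 F board -5.322486294265942 -0.7548579426549689 1.120992124617319 yaw 8.12253868666691
```

>>> {"name": "drive_tool", "arguments": {"commands": [-0.04,-0.006,0,-0.05,20,-0.028,0.198,0,0,20,-0.056,0.396,0,0,20,-0.056,0.396,0,0,20,-0.056,0.396,0,0,20]}}

```text
clock: 12.18
position: [0.5749, -0.091, 0.0478]
orientation: [[-0.141, 0.99, -0.001], [0.99, 0.141, -0.001], [-0.001, -0.002, -1.0]]
wrist_force: [-5.2, -3.5, 0.0]
finger_gap: 0.274
finger_force: 21.4
```

>>> {"name": "drive_tool", "arguments": {"commands": [-0.056,0.396,0,0,20,-0.056,0.396,0,0,20,-0.056,0.396,0,0,20,-0.056,0.396,0,0,20,0,0,0,0,20]}}

```text
clock: 12.6
position: [0.5725, -0.0742, 0.0478]
orientation: [[-0.141, 0.99, -0.002], [0.99, 0.141, 0.0], [0.0, -0.002, -1.0]]
wrist_force: [-5.1, -1.3, 0.5]
finger_gap: 0.274
finger_force: 21.5
```

```bash
python3 r.py
```

```text
12.6 [ 16.8 -64.1] 0.04776076690300564 Mz -0.02795245708390595 F board -5.193830148225554 -0.5354820929757647 0.48202768052814227 yaw 8.097795915695507
```

>>> {"name": "drive_tool", "arguments": {"commands": [-0.06,0.19,-0.01,0,20,-0.042,0.297,0,0,20,-0.042,0.297,0,0,20,-0.028,0.198,0,0,20,0,0,0,0,20]}}

```text
clock: 13.02
position: [0.5712, -0.0648, 0.0477]
orientation: [[-0.141, 0.99, -0.001], [0.99, 0.141, -0.0], [-0.0, -0.001, -1.0]]
wrist_force: [-4.4, -2.1, -0.3]
finger_gap: 0.271
finger_force: 21.5
```

>>> {"name": "drive_tool", "arguments": {"commands": [-0.014,0.099,0,0,20,-0.014,0.099,0,0,20,0,0,0,0,20]}}

```text
clock: 13.27
position: [0.571, -0.0632, 0.0477]
orientation: [[-0.141, 0.99, -0.001], [0.99, 0.141, -0.001], [-0.0, -0.001, -1.0]]
wrist_force: [-4.1, -2.9, 0.6]
finger_gap: 0.278
finger_force: 21.4
```

```bash
python3 r.py
```

```text
13.2667 [ 16.8 -53. ] 0.047736108269322966 Mz 0.01054558916865482 F board -4.416043496973692 -2.2857937338628225 0.6026986233796174 yaw 8.095127795074047
```

>>> {"name": "drive_tool", "arguments": {"commands": [-0.007,0.05,0,0,20,-0.007,0.05,0,0,20,-0.007,0.05,0,0,20,-0.007,0.05,0,0,20,0,0,0,0,20]}}

```text
clock: 13.68
position: [0.5707, -0.0614, 0.0478]
orientation: [[-0.141, 0.99, -0.001], [0.99, 0.141, -0.001], [-0.001, -0.001, -1.0]]
wrist_force: [-3.8, -3.9, 0.4]
finger_gap: 0.273
finger_force: 21.5
```

>>> {"name": "drive_tool", "arguments": {"commands": [-0.007,0.05,0,0,20,-0.007,0.05,0,0,20,-0.007,0.05,0,0,20,-0.007,0.05,0,0,20,0,0,0,0,20]}}

```text
clock: 14.1
position: [0.5704, -0.0594, 0.0478]
orientation: [[-0.141, 0.99, -0.001], [0.99, 0.141, -0.001], [-0.001, -0.001, -1.0]]
wrist_force: [-4.6, -3.9, 0.2]
finger_gap: 0.276
finger_force: 21.5
```

```bash
python3 r.py
```

```text
14.1 [ 16.8 -49.2] 0.04775336995047237 Mz 0.0014779383269187792 F board -5.085877258200495 -3.246821143372668 0.1863778980469047 yaw 8.09514991013855
```

>>> {"name": "drive_tool", "arguments": {"commands": [-0.07,-0.01,0,0,20,0,0,0,0,20]}}

```text
clock: 14.27
position: [0.5704, -0.0591, 0.0478]
orientation: [[-0.14, 0.99, 0.001], [0.99, 0.14, -0.0], [-0.0, 0.001, -1.0]]
wrist_force: [-2.9, -1.8, -0.8]
finger_gap: 0.27
finger_force: 21.3
```

>>> {"name": "drive_tool", "arguments": {"commands": [-0.007,0.05,0,0,20,-0.007,0.05,0,0,20,0,0,0,0,20]}}

```text
clock: 14.52
position: [0.5702, -0.0578, 0.0478]
orientation: [[-0.141, 0.99, 0.0], [0.99, 0.141, 0.0], [0.0, 0.0, -1.0]]
wrist_force: [-2.8, -1.9, -1.0]
finger_gap: 0.276
finger_force: 21.3
```

>>> {"name": "drive_tool", "arguments": {"commands": [-0.007,0.05,0,0,20,-0.007,0.05,0,0,20,0,0,0,0,20]}}

```text
clock: 14.77
position: [0.57, -0.0567, 0.0478]
orientation: [[-0.141, 0.99, 0.0], [0.99, 0.141, 0.0], [0.0, 0.0, -1.0]]
wrist_force: [-3.3, -1.5, -1.4]
finger_gap: 0.272
finger_force: 21.3
```

```bash
python3 r.py
```

```text
14.7667 [ 16.7 -46.5] 0.04781257088466471 Mz -0.014197038236803617 F board -3.4867867133843413 -1.0482687240200523 -1.4431849627707807 yaw 8.0849394169457
```

>>> {"name": "drive_tool", "arguments": {"commands": [-0.007,0.05,-0.05,0,20,-0.007,0.05,0,0,20,0,0,0,0,20]}}

```text
clock: 15.02
position: [0.5699, -0.0563, 0.0477]
orientation: [[-0.141, 0.99, 0.001], [0.99, 0.141, -0.001], [-0.001, 0.0, -1.0]]
wrist_force: [-4.0, -4.0, 2.7]
finger_gap: 0.274
finger_force: 21.6
```

>>> {"name": "drive_tool", "arguments": {"commands": [-0.007,0.05,0,0,20,-0.007,0.05,0,0,20,0,0,0,0,20]}}

```text
clock: 15.27
position: [0.5698, -0.0554, 0.0477]
orientation: [[-0.141, 0.99, 0.001], [0.99, 0.141, -0.001], [-0.001, 0.001, -1.0]]
wrist_force: [-4.0, -2.6, 1.9]
finger_gap: 0.274
finger_force: 21.6
```

>>> {"name": "drive_tool", "arguments": {"commands": [-0.007,0.05,0,0,20,-0.007,0.05,0,0,20,0,0,0,0,20]}}

```text
clock: 15.52
position: [0.5697, -0.0544, 0.0477]
orientation: [[-0.141, 0.99, 0.001], [0.99, 0.141, -0.001], [-0.001, 0.0, -1.0]]
wrist_force: [-2.9, -4.0, 2.3]
finger_gap: 0.274
finger_force: 21.6
```

```bash
python3 r.py
```

```text
15.5167 [ 16.7 -44.1] 0.047710849648191424 Mz 0.017412197087717893 F board -3.444163711259922 -3.5835665147447107 2.280202509000989 yaw 8.107995286132626
```

>>> {"name": "drive_tool", "arguments": {"commands": [-0.007,0.05,0.025,0,20,-0.007,0.05,0,0,20,0,0,0,0,20]}}

```text
clock: 15.77
position: [0.5695, -0.0529, 0.0477]
orientation: [[-0.141, 0.99, 0.0], [0.99, 0.141, -0.0], [-0.0, 0.0, -1.0]]
wrist_force: [-3.4, -1.9, 1.7]
finger_gap: 0.271
finger_force: 21.5
```

>>> {"name": "drive_tool", "arguments": {"commands": [-0.007,0.05,0,0,20,0,0,0,0,20]}}

```text
clock: 15.93
position: [0.5694, -0.0525, 0.0477]
orientation: [[-0.141, 0.99, 0.0], [0.99, 0.141, -0.0], [-0.0, 0.0, -1.0]]
wrist_force: [-3.3, -3.2, 1.3]
finger_gap: 0.273
finger_force: 21.6
```

>>> {"name": "drive_tool", "arguments": {"commands": [-0.007,0.05,0,0,20,0,0,0,0,20]}}

```text
clock: 16.1
position: [0.5694, -0.052, 0.0477]
orientation: [[-0.141, 0.99, 0.0], [0.99, 0.141, -0.0], [-0.0, 0.0, -1.0]]
wrist_force: [-3.1, -3.6, 2.6]
finger_gap: 0.274
finger_force: 21.6
```

```bash
python3 r.py
```

```text
16.1 [ 16.7 -41.7] 0.0477239673749121 Mz 0.03436460411386582 F board -3.5622099902850572 -3.1548223661115755 2.6118351125801964 yaw 8.095104149563195
```

Still sliding freely; continue in half-millimetre steps.

>>> {"name": "drive_tool", "arguments": {"commands": [-0.007,0.05,0.02,0,20,0,0,0,0,20]}}

```text
clock: 16.27
position: [0.5692, -0.0511, 0.0477]
orientation: [[-0.14, 0.99, 0.0], [0.99, 0.14, 0.0], [0.0, 0.0, -1.0]]
wrist_force: [-2.4, -3.1, 1.0]
finger_gap: 0.27
finger_force: 21.5
```

>>> {"name": "drive_tool", "arguments": {"commands": [-0.007,0.05,0,0,20,0,0,0,0,20]}}

```text
clock: 16.43
position: [0.5692, -0.0507, 0.0477]
orientation: [[-0.141, 0.99, 0.0], [0.99, 0.141, 0.0], [0.0, 0.0, -1.0]]
wrist_force: [-2.3, -2.7, -0.5]
finger_gap: 0.274
finger_force: 21.5
```

>>> {"name": "drive_tool", "arguments": {"commands": [-0.007,0.05,0,0,20,0,0,0,0,20]}}

```text
clock: 16.6
position: [0.5691, -0.0502, 0.0477]
orientation: [[-0.141, 0.99, 0.0], [0.99, 0.141, 0.0], [0.0, 0.0, -1.0]]
wrist_force: [-3.6, -2.5, 0.6]
finger_gap: 0.271
finger_force: 21.5
```

```bash
python3 r.py
```

```text
16.6 [ 16.7 -39.9] 0.04771970329879355 Mz 0.031744246965380536 F board -3.9283442931179176 -2.0030696821679377 0.6084444550987346 yaw 8.081269922150828
```

>>> {"name": "drive_tool", "arguments": {"commands": [-0.007,0.05,0,0,20,0,0,0,0,20]}}

```text
clock: 16.77
position: [0.569, -0.0497, 0.0477]
orientation: [[-0.141, 0.99, 0.0], [0.99, 0.141, 0.0], [0.0, 0.0, -1.0]]
wrist_force: [-2.4, -0.7, -0.2]
finger_gap: 0.274
finger_force: 21.4
```

>>> {"name": "drive_tool", "arguments": {"commands": [-0.007,0.05,0,0,20,0,0,0,0,20]}}

```text
clock: 16.93
position: [0.569, -0.0492, 0.0477]
orientation: [[-0.141, 0.99, 0.0], [0.99, 0.141, 0.0], [0.0, 0.0, -1.0]]
wrist_force: [-1.4, -2.1, -0.5]
finger_gap: 0.277
finger_force: 21.4
```

```bash
python3 r.py; python3 - <<'E'
from h import *
im=manip.capture("scene"); a=im[180:260,280:400,::-1]; cv2.imwrite("pics/c7.png",cv2.resize(a,None,fx=6,fy=6,interpolation=cv2.INTER_CUBIC))
E
```

```text
16.9333 [ 16.7 -38.9] 0.04773677819975221 Mz -0.0354797039008974 F board -1.6977183777617544 -1.833971085472764 -0.5251699369184728 yaw 8.08162438446
```

View pics/c7.png

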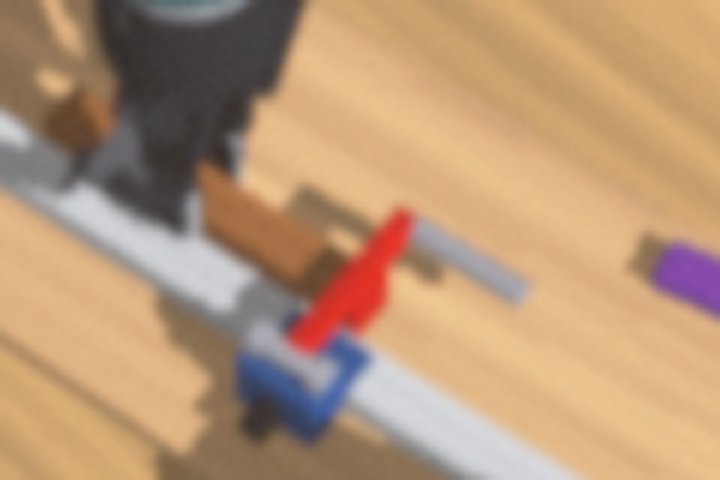

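>>> {"name": "drive_tool", "arguments": {"commands": [-0.007,0.05,0,0,20,0,0,0,0,20]}}

```text
clock: 17.15
position: [0.5689, -0.0487, 0.0478]
orientation: [[-0.141, 0.99, 0.0], [0.99, 0.141, 0.0], [0.0, 0.0, -1.0]]
wrist_force: [-1.3, -0.9, -0.6]
finger_gap: 0.273
finger_force: 21.3
```

>>> {"name": "drive_tool", "arguments": {"commands": [-0.007,0.05,0,0,20,0,0,0,0,20]}}

```text
clock: 17.32
position: [0.5688, -0.0482, 0.0477]
orientation: [[-0.141, 0.99, 0.0], [0.99, 0.141, 0.0], [0.0, 0.0, -1.0]]
wrist_force: [-1.3, -1.2, -0.0]
finger_gap: 0.272
finger_force: 21.3
```

```bash
python3 r.py
```

```text
17.3167 [ 16.7 -37.9] 0.04773384954262841 Mz 0.006650734991387949 F board -1.4432930307507954 -1.0101434523012451 -0.033593930128268834 yaw 8.076980994960184
```

>>> {"name": "drive_tool", "arguments": {"commands": [0.013,0.053,0,0,20,0,0,0,0,20]}}

```text
clock: 17.48
position: [0.5688, -0.0478, 0.0477]
orientation: [[-0.141, 0.99, -0.0], [0.99, 0.141, 0.0], [0.0, -0.0, -1.0]]
wrist_force: [-2.9, -1.5, -0.6]
finger_gap: 0.272
finger_force: 21.4
```

>>> {"name": "drive_tool", "arguments": {"commands": [-0.006,0.05,0,0,20,0,0,0,0,20]}}

```text
clock: 17.65
position: [0.5687, -0.0473, 0.0477]
orientation: [[-0.141, 0.99, -0.0], [0.99, 0.141, 0.0], [0.0, -0.0, -1.0]]
wrist_force: [-2.1, -1.8, -0.7]
finger_gap: 0.275
finger_force: 21.3
```

```bash
python3 r.py
```

```text
17.65 [ 16.7 -37. ] 0.047749185735998186 Mz 0.00615867996438018 F board -2.363655945405086 -1.5270692297299195 -0.6587786490356603 yaw 8.088318898516459
```

>>> {"name": "drive_tool", "arguments": {"commands": [-0.006,0.05,0,0,20,0,0,0,0,20]}}

```text
clock: 17.82
position: [0.5686, -0.047, 0.0477]
orientation: [[-0.141, 0.99, -0.0], [0.99, 0.141, -0.0], [-0.0, -0.0, -1.0]]
wrist_force: [-2.3, -1.5, -1.3]
finger_gap: 0.272
finger_force: 21.3
```

>>> {"name": "drive_tool", "arguments": {"commands": [-0.006,0.05,0,0,20,0,0,0,0,20]}}

```text
clock: 17.98
position: [0.5686, -0.047, 0.0477]
orientation: [[-0.141, 0.99, -0.0], [0.99, 0.141, -0.001], [-0.001, -0.0, -1.0]]
wrist_force: [-2.6, -4.2, -1.4]
finger_gap: 0.277
finger_force: 21.3
```

```bash
python3 r.py
```

```text
17.9833 [ 16.7 -36.6] 0.047742932882172774 Mz 0.020828309616784974 F board -3.1967636581675194 -3.8355089108104203 -1.4288601923235575 yaw 8.11176517385386
```

>>> {"name": "drive_tool", "arguments": {"commands": [-0.004,0.03,-0.02,0,20,0,0,0,0,20,0,0,0,0,20]}}

```text
clock: 18.23
position: [0.5687, -0.0469, 0.0478]
orientation: [[-0.141, 0.99, 0.0], [0.99, 0.141, -0.001], [-0.001, -0.0, -1.0]]
wrist_force: [-2.8, -5.2, 0.1]
finger_gap: 0.276
finger_force: 21.4
```

```bash
python3 r.py
```

```text
18.2333 [ 16.7 -36.6] 0.04775216740675974 Mz -0.02066595848959948 F board -3.468632612714193 -4.789694233971764 0.06629129831426925 yaw 8.115259016528084
```

Seated at about 4–5 N; hold for about 1.7 s.

>>> {"name": "drive_tool", "arguments": {"commands": [0,0,0,0,20,0,0,0,0,20,0,0,0,0,20,0,0,0,0,20,0,0,0,0,20]}}

```text
clock: 18.65
position: [0.5687, -0.047, 0.0478]
orientation: [[-0.141, 0.99, 0.0], [0.99, 0.141, -0.002], [-0.002, -0.0, -1.0]]
wrist_force: [-2.8, -4.4, -0.4]
finger_gap: 0.277
finger_force: 21.4
```

>>> {"name": "drive_tool", "arguments": {"commands": [0,0,0,0,20,0,0,0,0,20,0,0,0,0,20,0,0,0,0,20,0,0,0,0,20]}}

```text
clock: 19.07
position: [0.5686, -0.047, 0.0477]
orientation: [[-0.141, 0.99, 0.0], [0.99, 0.141, -0.001], [-0.001, -0.0, -1.0]]
wrist_force: [-3.0, -6.1, 0.5]
finger_gap: 0.27
finger_force: 21.4
```

>>> {"name": "drive_tool", "arguments": {"commands": [0,0,0,0,20,0,0,0,0,20,0,0,0,0,20,0,0,0,0,20,0,0,0,0,20]}}

```text
clock: 19.48
position: [0.5687, -0.047, 0.0478]
orientation: [[-0.141, 0.99, 0.0], [0.99, 0.141, -0.002], [-0.002, 0.0, -1.0]]
wrist_force: [-2.9, -4.2, 0.5]
finger_gap: 0.275
finger_force: 21.4
```

>>> {"name": "drive_tool", "arguments": {"commands": [0,0,0,0,20,0,0,0,0,20,0,0,0,0,20,0,0,0,0,20,0,0,0,0,20]}}

```text
clock: 19.9
position: [0.5687, -0.047, 0.0478]
orientation: [[-0.141, 0.99, 0.0], [0.99, 0.141, -0.001], [-0.001, -0.0, -1.0]]
wrist_force: [-3.1, -5.5, 0.6]
finger_gap: 0.273
finger_force: 21.4
```

```bash
python3 r.py
```

```text
19.9 [ 16.7 -36.6] 0.04776878313086306 Mz -0.028735397594392274 F board -3.8069395656545018 -4.969799893761144 0.5574382957156547 yaw 8.110357711083664
```

>>> {"name": "drive_tool", "arguments": {"commands": [0,0,0,0,30,0,0,0,0,35,0,0,0,0,40,0,0,0,0,45,0,0,0,0,45]}}

```text
clock: 20.32
position: [0.5693, -0.0458, 0.0478]
orientation: [[-0.141, 0.99, 0.001], [0.99, 0.141, 0.0], [0.0, 0.001, -1.0]]
wrist_force: [0.4, 0.0, -0.4]
finger_gap: 0.452
finger_force: 0.0
```

>>> {"name": "drive_tool", "arguments": {"commands": [0,0,0.3,0,45,0,0,1.2,0,45,0,0,2.5,0,45,0,0,2.5,0,45,0,0,1.5,0,45]}}

```text
clock: 20.73
position: [0.5699, -0.0461, 0.1301]
orientation: [[-0.141, 0.99, 0.004], [0.99, 0.141, -0.0], [-0.001, 0.003, -1.0]]
wrist_force: [0.5, 0.0, 0.4]
finger_gap: 0.452
finger_force: 0.0
```

>>> {"name": "drive_tool", "arguments": {"commands": [-1.2,2.8,0,0,40,-1.2,2.8,0,0,40,-1.2,2.8,0,0,40,-1.2,2.8,0,0,40,0,0,0,0,40]}}

```text
clock: 21.15
position: [0.5175, 0.0702, 0.1278]
orientation: [[-0.144, 0.99, -0.003], [0.99, 0.144, 0.003], [0.003, -0.002, -1.0]]
wrist_force: [-1.3, 0.2, -0.8]
finger_gap: 0.401
finger_force: 0.0
```

>>> {"name": "drive_tool", "arguments": {"commands": [0,0,0,0,40,0,0,0,0,40]}}

```text
clock: 21.32
position: [0.5213, 0.0658, 0.128]
orientation: [[-0.141, 0.99, 0.002], [0.99, 0.141, -0.0], [-0.001, 0.001, -1.0]]
wrist_force: [-1.0, -0.0, -0.2]
finger_gap: 0.404
finger_force: 0.0
```

```bash
python3 r.py; python3 - <<'E'
from h import *
ims=[manip.capture(n) for n in("scene","top")]
a=[cv2.resize(ims[0][170:260,275:395,::-1],None,fx=3.3,fy=3.3,interpolation=3),cv2.resize(ims[1][150:240,270:390,::-1],None,fx=3.3,fy=3.3,interpolation=3)]
cv2.imwrite("pics/c8.png",np.hstack(a))
E
```

```text
21.3167 [-14.5  81.6] 0.12798848961312836 Mz -0.029058185955331543 F board -0.9850681277530778 0.10709969732271082 -0.19601626799384972 yaw 8.13206245330575
```

View pics/c8.png

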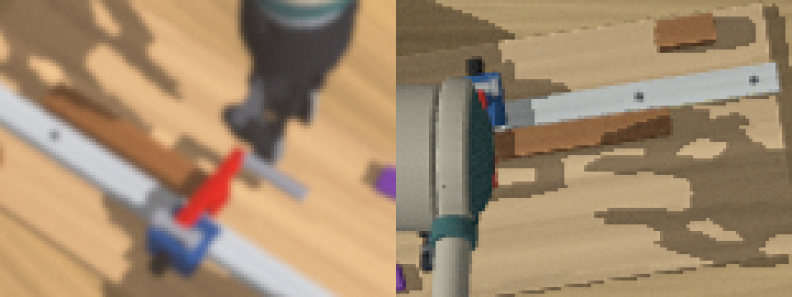

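>>> {"name": "drive_tool", "arguments": {"commands": [-0.05,-0.1,-2.5,0,40,0,0,-2.5,0,40,0,0,-1.8,0,40,0,0,-0.8,0,40,0,0,-0.4,0,40]}}

```text
clock: 21.83
position: [0.5198, 0.064, 0.0462]
orientation: [[-0.139, 0.99, -0.002], [0.99, 0.139, -0.0], [0.0, -0.002, -1.0]]
wrist_force: [0.1, 0.3, 0.2]
finger_gap: 0.402
finger_force: 0.0
```

>>> {"name": "drive_tool", "arguments": {"commands": [0,0,0,0,40,0,0,0,0,25,0,0,0,0,18,0,0,0,0,5,0,0,0,0,5], "grip_force": 20}}

```text
clock: 22.25
position: [0.5206, 0.0647, 0.0486]
orientation: [[-0.141, 0.99, 0.002], [0.99, 0.141, -0.0], [-0.001, 0.002, -1.0]]
wrist_force: [-1.7, -1.5, 3.6]
finger_gap: 0.132
finger_force: 20.2
```

>>> {"name": "drive_tool", "arguments": {"commands": [0,0,0,0,5,0,0,0,0,5]}}

```text
clock: 22.42
position: [0.5206, 0.0647, 0.0485]
orientation: [[-0.141, 0.99, 0.002], [0.99, 0.141, -0.0], [-0.001, 0.001, -1.0]]
wrist_force: [-2.0, -1.6, 5.8]
finger_gap: 0.132
finger_force: 20.5
```

Gripped well; swing the leaf up along its arc.

>>> {"name": "drive_tool", "arguments": {"commands": [0.03,0.004,0.5,0,5,0.055,0.008,0.65,0,5,0.134,0.019,0.58,0,5,0.134,0.019,0.58,0,5]}}

```text
clock: 22.75
position: [0.5232, 0.0652, 0.0709]
orientation: [[-0.141, 0.99, -0.001], [0.99, 0.141, -0.001], [-0.0, -0.001, -1.0]]
wrist_force: [0.6, -3.1, -2.8]
finger_gap: 0.132
finger_force: 19.5
```

>>> {"name": "drive_tool", "arguments": {"commands": [0.218,0.031,0.56,0,5,0.218,0.031,0.56,0,5,0.297,0.042,0.52,0,5,0.297,0.042,0.52,0,5]}}

```text
clock: 23.08
position: [0.5317, 0.0664, 0.0923]
orientation: [[-0.141, 0.99, -0.005], [0.99, 0.141, -0.001], [-0.0, -0.005, -1.0]]
wrist_force: [-5.1, -5.0, -0.8]
finger_gap: 0.132
finger_force: 19.5
```

>>> {"name": "drive_tool", "arguments": {"commands": [0.371,0.052,0.465,0,5,0.371,0.052,0.465,0,5,0,0,0,0,5]}}

```text
clock: 23.33
position: [0.5382, 0.0674, 0.1024]
orientation: [[-0.141, 0.99, -0.007], [0.99, 0.141, -0.001], [-0.0, -0.007, -1.0]]
wrist_force: [-8.6, -5.2, 6.1]
finger_gap: 0.131
finger_force: 19.9
```

```bash
python3 r.py
```

```text
23.3333 [ 2.5 80.8] 0.10244702762358791 Mz -0.010425215844488966 F board -9.20201936804995 -3.9275712216538445 6.052163351357025 yaw 8.123588269035656
```

>>> {"name": "drive_tool", "arguments": {"commands": [0,0,0,0,20,0,0,0,0,20,0,0,0,0,20]}}

```text
clock: 23.58
position: [0.5407, 0.0684, 0.1021]
orientation: [[-0.141, 0.99, -0.001], [0.99, 0.141, 0.001], [0.001, -0.001, -1.0]]
wrist_force: [-5.9, -0.8, 3.8]
finger_gap: 0.202
finger_force: 2.4
```

>>> {"name": "drive_tool", "arguments": {"commands": [0.416,0.058,0.43,0,20,0.416,0.058,0.43,0,20,0.475,0.067,0.36,0,20,0.475,0.067,0.36,0,20]}}

```text
clock: 23.92
position: [0.5587, 0.0709, 0.1178]
orientation: [[-0.141, 0.99, -0.001], [0.99, 0.141, 0.001], [0.001, -0.001, -1.0]]
wrist_force: [-3.1, 0.3, 2.4]
finger_gap: 0.2
finger_force: 1.9
```

>>> {"name": "drive_tool", "arguments": {"commands": [0.52,0.073,0.285,0,20,0.52,0.073,0.285,0,20,0.56,0.079,0.205,0,20,0.56,0.079,0.205,0,20]}}

```text
clock: 24.25
position: [0.5822, 0.0737, 0.1275]
orientation: [[-0.141, 0.99, 0.002], [0.99, 0.141, 0.0], [0.0, 0.002, -1.0]]
wrist_force: [-1.7, -0.1, 1.2]
finger_gap: 0.202
finger_force: 0.9
```

>>> {"name": "drive_tool", "arguments": {"commands": [0.584,0.082,0.115,0,20,0.584,0.082,0.115,0,20,0.589,0.083,0.03,0,20,0.589,0.083,0.03,0,20,0,0,0,0,20]}}

```text
clock: 24.67
position: [0.6063, 0.0769, 0.1299]
orientation: [[-0.141, 0.99, 0.002], [0.99, 0.141, 0.0], [-0.0, 0.002, -1.0]]
wrist_force: [-0.3, -0.3, 0.9]
finger_gap: 0.203
finger_force: 0.0
```

```bash
python3 r.py
```

```text
24.6667 [71.2 80.8] 0.12994970739418085 Mz -0.0361743080228342 F board -0.37124567319444673 -0.22451955739560647 0.9018061920836516 yaw 8.08439137341792
```

>>> {"name": "drive_tool", "arguments": {"commands": [0.3,0.042,0,0,20,0.3,0.042,0,0,20,0,0,0,0,20,-0.2,-0.028,0,0,30,0,0,0,0,35]}}

```text
clock: 25.08
position: [0.608, 0.0773, 0.13]
orientation: [[-0.141, 0.99, -0.0], [0.99, 0.141, -0.0], [-0.0, -0.0, -1.0]]
wrist_force: [-0.4, 0.2, 0.8]
finger_gap: 0.349
finger_force: 0.0
```

>>> {"name": "drive_tool", "arguments": {"commands": [0,0,0.5,0,35,0,0,2,0,35,0,0,3,0,35,0,0,3,0,35,0,0,3,0,35]}}

```text
clock: 25.5
position: [0.608, 0.0773, 0.2467]
orientation: [[-0.141, 0.99, 0.0], [0.99, 0.141, 0.0], [-0.0, 0.0, -1.0]]
wrist_force: [0.5, 0.6, -0.2]
finger_gap: 0.354
finger_force: 0.0
```

>>> {"name": "drive_tool", "arguments": {"commands": [-3,3,0,0,35,-3,3,0,0,35,-3,3,0,0,35,-3,3,0,0,35,-3,3,0,0,35]}}

```text
clock: 25.92
position: [0.4595, 0.2256, 0.2458]
orientation: [[-0.14, 0.99, 0.001], [0.99, 0.14, 0.001], [0.001, 0.001, -1.0]]
wrist_force: [-0.3, 0.7, 0.5]
finger_gap: 0.349
finger_force: 0.0
```

>>> {"name": "drive_tool", "arguments": {"commands": [-3,3,0,0,35,-3,3,0,0,35,0,0,0,0,35,0,0,0,0,35]}}

```text
clock: 26.25
position: [0.4005, 0.2849, 0.2459]
orientation: [[-0.145, 0.989, 0.001], [0.989, 0.145, 0.001], [0.0, 0.002, -1.0]]
wrist_force: [0.1, 0.3, 1.0]
finger_gap: 0.352
finger_force: 0.0
```

```bash
python3 - <<'E'
from h import *
im0=cv2.imread("pics/top0.png")
im=manip.capture("top")[:,:,::-1]
for nm,i in(("before",im0),("after",im)):
    h=cv2.cvtColor(np.ascontiguousarray(i),cv2.COLOR_BGR2HSV)[140:255,230:405]; H,S,V=[h[:,:,k].astype(int) for k in range(3)]
    for c,m in dict(red=((H<4)|(H>174))&(S>160)&(V>60),blue=(H>105)&(H<125)&(S>120),brown=(H>5)&(H<14)&(S>115)&(V>50),purple=(H>125)&(H<155)&(S>80),alu=(S<40)&(V>120)).items():
        k,l,st,ce=cv2.connectedComponentsWithStats(m.astype(np.uint8))
        for j in range(1,k):
            if st[j,4]>25:
                r=cv2.minAreaRect(np.argwhere(l==j)[:,::-1].astype(np.float32)); print(nm,c,st[j,4],np.round(ce[j]+[230,140],1),np.round(cv2.boxPoints(r)+[230,140],1).tolist())
E
python3 r.py
```

```text
before red 77 [292.9 176.5] [[289.2, 166.4], [294.0, 165.8], [296.4, 184.8], [291.6, 185.4]]
before blue 72 [296.8 184.5] [[288.7, 180.4], [301.5, 178.2], [303.0, 186.8], [290.2, 189.0]]
before purple 122 [264.2 235.1] [[255.7, 233.3], [270.5, 229.3], [272.6, 236.9], [257.8, 241.0]]
before alu 83 [279.3 169.5] [[267.6, 169.3], [290.9, 166.2], [291.3, 169.6], [268.1, 172.7]]
before alu 413 [361.4 176.2] [[336.0, 175.3], [384.6, 168.2], [385.9, 177.1], [337.3, 184.2]]
before alu 602 [278.3 188.6] [[238.3, 189.3], [323.0, 176.9], [324.3, 186.1], [239.7, 198.5]]
after red 73 [293.2 177.9] [[289.7, 168.2], [294.4, 167.8], [296.2, 185.9], [291.5, 186.3]]
after blue 61 [297.6 184.6] [[290.0, 179.0], [302.0, 179.0], [302.0, 188.0], [290.0, 188.0]]
after purple 123 [264.3 235.1] [[255.7, 233.3], [270.5, 229.3], [272.6, 236.9], [257.8, 241.0]]
after alu 88 [279.3 171.3] [[267.6, 171.2], [290.8, 167.7], [291.4, 171.5], [268.1, 175.0]]
after alu 653 [345.7 178.4] [[299.9, 180.6], [384.6, 168.5], [385.9, 177.2], [301.2, 189.3]]
after alu 444 [265.4 190.4] [[238.3, 189.3], [297.8, 180.6], [299.1, 189.8], [239.7, 198.5]]
26.3 [-102.4  314.3] 0.24577244470307041 Mz -0.00919281877647558 F board 0.821864523299425 -0.178203401067184 0.4846573072864959 yaw 8.220176827705517
```

```bash
python3 - <<'E'
from h import *
im=manip.capture("top")[:,:,::-1].copy(); h=cv2.cvtColor(im,cv2.COLOR_BGR2HSV)
print(h[187:190,325].tolist(),h[204,350],h[215,350])
m=((h[...,0]<15)&(h[...,1]>110)&(h[...,2]>60)).astype(np.uint8); m[:,:303]=0;m[:172]=0;m[215:]=0;m[:,390:]=0
k,l,st,ce=cv2.connectedComponentsWithStats(m); j=1+np.argmax(st[1:,4]); r=cv2.minAreaRect(np.argwhere(l==j)[:,::-1].astype(np.float32)); print(st[j],[b(onz("top",p,.045)) for p in cv2.boxPoints(r)])
E
```

```text
[[14, 143, 84], [15, 140, 144], [15, 134, 143]] [ 19  81 188] [ 18  87 181]
[303 183  51  15 313] [array([26.8, 29.5]), array([  28.9, -112.2]), array([   4.4, -112.5]), array([ 2.3, 29.1])]
```

```bash
python3 - <<'E'
from h import *
im=np.mean([manip.capture("top") for _ in range(4)],0).astype(np.uint8)[:,:,::-1].copy(); g=cv2.cvtColor(im,cv2.COLOR_BGR2HSV)[...,1].astype(float)
# near edge (slat->board) and far edge (fence->slat) by strongest saturation gradient, subpixel
for nm,s in(("near",-1),("far",1)):
    P=[]
    for u in range(306,344):
        mid=191.5-(u-320)*.142; lo=int(mid if s<0 else mid-9); d=s*np.diff(g[lo:lo+9,u]); d=np.clip(d,0,None)
        i=d.argmax(); sl=slice(max(i-1,0),i+2); P.append(b(onz("top",(u,lo+.5+np.average(np.arange(9)[:8][sl],weights=d[sl]+1e-6)),.045)))
    P=np.array(P); k=np.polyfit(P[:,1],P[:,0],1); e=P[:,0]-np.polyval(k,P[:,1]); q=abs(e)<2.5; k=np.polyfit(P[q,1],P[q,0],1)
    print(nm,"slope deg",np.degrees(k[0]),"x at -40:",np.polyval(k,-40),q.sum())
E
```

```text
near slope deg -0.09003697646850785 x at -40: 3.1329031283975852 38
far slope deg -0.3417299801942345 x at -40: 28.180533142152733 38
```

Slat is straight (−0.1° to −0.3°, within noise) and flush. Handing in.

```bash
python3 -c "
from bench import manip
print(manip.sign_off())"
```

```text
the job is handed in; nothing more can be done
None
```

I flipped the stop down and slid the slat flush along the fence until it seated on the nose. I held it there for about 1.7 s at a wrist reading of 4–6 N, which includes some fence friction. I then released the slat and stood the stop back up at about 1.68 rad. The final top view shows the slat still flush and the stop's carriage unshifted, and the job is handed in with no verdict returned.

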